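Make up a repair kit in the nest tray

TASK

Make up one repair kit in the aluminium tray: set the loose green half housing, the larger battery cell, the black end cap and the slim glue bottle each into the nest made for it, fully down on its seat, the housing open side up and the bottle upright. The small cell and the stout cleaner bottle do not belong to the kit: leave them where they are, as well as the housing that sits in the clamping fixture.

Things in the scene. Friction and masses are not known exactly. Their poses are not given: they have to be found in the camera images.
- half_shell_mid (a point): Moulded green half housing (open-topped trough), 27 wide x 74 long x 13 mm high, lying open side up on the worktop (another, fixed in the red-levered clamping fixture, is not meant). The point is at its centre, half-way up (6.5 mm above its underside). Its y axis runs along the 74 mm length, x across the 27 mm width, z up. Grasp across the width. Either way round will do. 20 g.
- large_cell_mid (a point): The larger of two round battery cells: 18 mm diameter, 66 mm long, lying on its side, grey with a white band at one end. The point is at its centre (9 mm above its underside). Its y axis runs along its length, x across it, level. It does not roll. About 50 g.
- end_cap_mid (a point): Black fluted screw-in end cap of a tube handle, standing plug down: head 34 mm diameter and 15 mm high (from 13 to 28 mm above the underside) over a plug 24 mm in diameter and 13 mm long, brass contact on top. The point is on its axis, half-way up (14 mm above its underside). z is its axis, up. About 30 g.
- glue_bottle_mid (a point): Slim glue bottle with a long pointed blue nozzle, standing upright: body 36 mm diameter and 70 mm high, 106 mm high with the nozzle. The point is on its axis, 53 mm above its underside. z is its axis, up. About 75 g.
- small_cell_mid (a point): The smaller battery cell, otherwise like the larger: 14.5 mm diameter, 50 mm long. Does not belong in the kit, stays where it is. The point is at its centre; y along its length.
- cleaner_bottle_mid (a point): Stouter bottle of cleaner with a flat white screw cap, 42 mm diameter, 90 mm high, standing upright. Does not belong in the kit, stays where it is. The point is on its axis, 45 mm above its underside.
- shell_nest_seat (a point): Nest for the housing, one of four grey nests 88 x 58 mm, 62 mm apart in a row in any order, fixed in the aluminium tray. Point: middle of its seat, a pedestal 18 mm wide, 18 mm over the worktop; the housing rests on it along x. Sloped corner locators and end walls rise 9 mm: play 2 mm at the seat, at the top 8 mm sideways, 4 mm endways. Long sides open for fingers over 48 mm, 10 mm below the seat.
- cell_nest_seat (a point): Nest for the large cell, in the same row. Point: middle of its seat, a pedestal 12 mm wide, 18 mm over the worktop; the cell rests on it, lying along x, either way round. Sloped corner locators and end walls rise 9 mm: play 2 mm at the seat, at the top 8 mm sideways, 4 mm endways. Long sides open for fingers over the middle 42 mm, to 10 mm below the seat.
- cap_nest_seat (a point): Nest for the end cap: a round socket. The point is the centre of its floor, about 8 mm above the worktop, on which the underside of the plug comes to rest. The socket is 10 mm deep, inner diameter 29 mm at the floor, flaring to 39 mm at the rim. The head of the cap stays above the rim.
- glue_nest_seat (a point): Nest for the glue bottle: a wider round socket. The point is the centre of its floor, about 8 mm above the worktop, on which the bottle stands upright. The socket is 11 mm deep, inner diameter 41 mm at the floor, flaring to 51 mm at the rim.
Things that resemble listed ones, but are neither listed nor needed, are in the scene too. What is shaped like the part that bears half_shell_mid but orange or purple is not meant.

How it is judged:
At the end, for the whole second after the job is handed in: Housing, large cell, cap and glue bottle each in its own nest: centre within 9 mm of the seat centre in plan, within 3 mm of seated height, all but the cell upright within 0.12 rad, housing and cell along the nest within 0.15 rad, at rest; small cell and cleaner bottle within 20 mm of their start (horizontal distance between half_shell_mid and shell_nest_seat below 0.009 m and z of half_shell_mid in the frame of shell_nest_seat between 0.0035 and 0.0095 m and angle between each of half_shell_mid, end_cap_mid, glue_bottle_mid's own z axis and vertical below 0.12 rad and angle between the y axis of half_shell_mid and the x axis of shell_nest_seat, either way round below 0.15 rad and linear speed of each of half_shell, large_cell, end_cap, glue_bottle below 0.02 m/s and horizontal distance between large_cell_mid and cell_nest_seat below 0.009 m and z of large_cell_mid in the frame of cell_nest_seat between 0.006 and 0.012 m and angle between the y axis of large_cell_mid and the x axis of cell_nest_seat, either way round below 0.15 rad and horizontal distance between end_cap_mid and cap_nest_seat below 0.009 m and z of end_cap_mid in the frame of cap_nest_seat between 0.011 and 0.017 m and horizontal distance between glue_bottle_mid and glue_nest_seat below 0.009 m and z of glue_bottle_mid in the frame of glue_nest_seat between 0.05 and 0.056 m and distance of each of small_cell_mid, cleaner_bottle_mid from where it was at the start of the episode below 0.02 m); the robot touches nothing.
It fails at once if the small cell or the cleaner bottle is moved by more than 20 mm, or the cleaner bottle is tipped (distance of any of small_cell_mid, cleaner_bottle_mid from where it was at the start of the episode above 0.02 m or angle between cleaner_bottle_mid's own z axis and vertical above 0.5 rad).
It also fails if it takes over 120 s, if anything falls off the work surface, if the arm or the gripper's body presses on something with over 40 N, if the wrist force passes 120 N, or if a joint passes its speed limit or range.

ROBOT

A 6-joint arm with a two-finger parallel gripper is mounted at the origin on a cart in front of the work surface, level with it; the furniture and walls round the work are solid. World frame = base frame: x ahead of the robot, y to its left, z up, the work surface at z = 0. Lengths are in m, angles in rad, forces in N, time in s.
With the tool pointing down it reaches from about 0.275 to 0.875 m from the base axis. Payload 12.5 kg.
Tool frame: the origin (TCP) lies at the very end of the fingers, on their centre line; the grasp point (between the pads) lies 19 mm behind it; z points along the fingers, y is the line along which they close (so a half turn about z gives the same grasp; the last joint's range is limited). The gripper opens to 85 mm and grips with 20 to 120 N. Pads are 22 mm wide; open, the fingers measure 114 mm over their backs; the gripper's body (76 mm by 85 mm) begins 54 mm behind the grasp point. The pads swing forward as they close: fully open they stand 13 mm farther back than shut.
Start: joints at [1.207, 0.351, 1.652, -0, 1.139, -0.085], TCP at [0.151, 0.529, 0.231] pointing down, gripper open.
Joint ranges: [-2.75, 2.75], [-0.79, 2.1], [0.01, 2.65], [-1.57, 4.71], [0.07, 3.14], [-2.87, 2.87]. Speed limits (rad/s): [2.22, 2.22, 2.79, 3.14, 3.14, 3.14].

INTERFACE

Orientations are given as a 3x3 rotation matrix whose columns are the frame's x, y, z axes.
In Python, from bench import manip gives the robot as it stands. Calls block until the motion is done:
- manip.move_ptp(position, orientation): joint-space move of the TCP to a pose.
- manip.move_l(position, attitude=None, max_speed=0.15): straight line of the TCP; attitude=None keeps the orientation; max_speed is the mean speed in m/s.
- manip.move_j(angles): joint-space move.
- manip.set_gripper(opening, effort=None): opening from 0.0 (shut) to 1.0 (fully open); effort is the grip in N (None keeps the last); returns when the fingers have stopped.
- manip.dwell(seconds).
- manip.inverse_kinematics(position, orientation): joint angles nearest the present ones, or None.
- manip.grab_frame(name): name is "scene" or "top"; returns (picture, depth): 480x640x3 uint8, red, green, blue; 480x640 float32, m along the optical axis (not along the pixel's ray), 0 where there is no reading.
- manip.get_calibration(name): a dict with "camera_matrix" (3x3 intrinsics, pixels), "k1" (the pictures are not rectified: a ray, as slopes to the right and down, at radius r is drawn at 1 + k1 r^2 times it, then the intrinsics apply), "R" (3x3) and "t" (3): a world point X has camera coordinates R X + t. Camera axes: x right, y down, z forward; pixel columns grow to the right and rows downward; lengths in m; the calibration is good to about 2 mm. A picture is of the moment at which its call begins. get_calibration takes no time and is no camera call.
A pose or a line that the arm cannot do raises manip.Unreachable and nothing moves.
- manip.sign_off(): hands the job in; it is judged then, once.
Trained networks look in the newest picture that a camera, given by its name, has taken for a name from the list of things; names that differ only in an ending like _2 or _b are one class to them, and where a whole thing is asked for, a point or a joint stands for the part that bears it (a point fixed in the world has none). Each returns a list of dicts, best first, with "confidence" (0 to 1); they miss things now and then, are a little off and sometimes report something else, mostly with a low value. They report only what shows in the picture. A call takes as long as a camera call. They do not tell look-alikes from the thing itself.
- manip.look_for(camera, name): "at" ([x, y, z] in m, in world coordinates, good to about 4 mm: the middle of the surface that is visible of it).
Readings, each from a call of its own:
- manip.current_time(): time.
- manip.current_qpos(): joint angles.
- manip.current_joint_vel(): joint speeds.
- manip.current_joint_torque(): joint torques, N m.
- manip.current_ee_pos(): TCP position.
- manip.current_tcp_rot(): TCP orientation.
- manip.current_force(): force on the tool from outside, world axes, zero at the start.
- manip.current_ft_torque(): the same for the moment, N m.
- manip.current_grip_width(): opening from 0.0 (shut) to 1.0 (fully open).
- manip.current_grip_force(): force on a finger pad.
Only numpy, scipy, OpenCV 4.12 (cv2) and the standard library are available. Lean on these libraries where they do the work, as an engineer would, in place of code of your own. Each camera call takes 0.05 s, during which the arm holds its last target. There are 200 camera calls.

## Working session

There is one attempt and no reset: what is moved stays moved. The work goes in short steps, each a Python script; the robot and the scene stay as the last script left them, time stands still between calls to the robot, and variables do not carry over. Pictures are saved under pics/ and viewed, at most 14 in all, crops included, and the job is handed in when it is done.

```bash
mkdir -p pics; ls
cat > h.py <<'E'
from bench import manip
import numpy as np, cv2
def cal(n):
    c=manip.get_calibration(n); return np.array(c["camera_matrix"]),c["k1"],np.array(c["R"]),np.array(c["t"])
def grab(n,tag):
    p,d=manip.grab_frame(n); cv2.imwrite(f"pics/{tag}.png",p[:,:,::-1]); np.savez(f"pics/{tag}.npz",p=p,d=d); return p,d
def proj(n,X):
    K,k,R,t=cal(n); c=R@np.array(X)+t; s=c[:2]/c[2]; s=s*(1+k*(s@s)); return K[:2,:2]@s+K[:2,2]
def cloud(n,d):
    K,k,R,t=cal(n); v,u=np.mgrid[0:480,0:640]
    uv=np.stack([u,v],-1).reshape(-1,1,2).astype(float)
    s=cv2.undistortPoints(uv,K,np.array([k,0,0,0.])).reshape(480,640,2)
    P=np.concatenate([s*d[...,None],d[...,None]],-1)
    W=(P-t)@R; W[d<=0]=np.nan; return W
E
python3 - <<'E'
from h import *
for n in("scene","top"):
    grab(n,n+"0"); K,k,R,t=cal(n); print(n,K[0,0],k,(-R.T@t).round(3),R[2].round(2))
names="half_shell_mid large_cell_mid end_cap_mid glue_bottle_mid small_cell_mid cleaner_bottle_mid shell_nest_seat cell_nest_seat cap_nest_seat glue_nest_seat".split()
for n in("scene","top"):
    for o in names:
        for r in manip.look_for(n,o)[:5]: print(n,o,np.round(r["at"],3),round(r["confidence"],2),proj(n,r["at"]).round())
print(manip.current_time())
E
```

```text
pics
scene 484.5301366414979 0.0169630561497699 [-0.198 -0.428  1.02 ] [ 0.59  0.28 -0.76]
top 615.1130790723156 0.07301358466506816 [ 0.327 -0.051  1.632] [ 0.15 -0.01 -0.99]
scene half_shell_mid [ 0.624 -0.456  0.007] 0.62 [460. 280.]
scene half_shell_mid [ 0.522 -0.494  0.007] 0.59 [465. 317.]
scene half_shell_mid [ 0.418 -0.176  0.007] 0.54 [327. 303.]
scene large_cell_mid [ 0.501 -0.176  0.012] 0.64 [341. 277.]
scene end_cap_mid [ 0.582 -0.195  0.03 ] 0.54 [359. 253.]
scene glue_bottle_mid [0.384 0.277 0.055] 0.71 [165. 242.]
scene glue_bottle_mid [0.699 0.011 0.008] 0.53 [308. 207.]
scene small_cell_mid [0.377 0.365 0.01 ] 0.59 [141. 244.]
scene cleaner_bottle_mid [0.381 0.21  0.056] 0.74 [185. 251.]
scene shell_nest_seat [ 0.696 -0.116  0.013] 0.93 [348. 220.]
scene shell_nest_seat [0.711 0.067 0.005] 0.31 [292. 200.]
scene cell_nest_seat [0.71  0.069 0.006] 0.56 [292. 199.]
scene cap_nest_seat [ 0.584 -0.199  0.03 ] 0.65 [361. 253.]
scene glue_nest_seat [0.7   0.01  0.007] 0.74 [308. 207.]
top half_shell_mid [ 0.626 -0.454  0.006] 0.81 [468. 219.]
top half_shell_mid [ 0.518 -
[... 255 characters left out ...]
 302.]
top glue_bottle_mid [ 0.51  -0.174  0.021] 0.35 [364. 259.]
top glue_bottle_mid [0.393 0.215 0.067] 0.2 [211. 300.]
top small_cell_mid [0.386 0.367 0.012] 0.54 [155. 303.]
top cleaner_bottle_mid [0.709 0.073 0.013] 0.59 [273. 184.]
top cleaner_bottle_mid [0.392 0.216 0.061] 0.48 [211. 301.]
top shell_nest_seat [ 0.692 -0.11   0.008] 0.91 [340. 192.]
top cell_nest_seat [0.711 0.073 0.012] 0.67 [273. 184.]
top cell_nest_seat [0.383 0.367 0.015] 0.25 [155. 304.]
top cap_nest_seat [ 0.695 -0.048  0.01 ] 0.75 [317. 190.]
top glue_nest_seat [0.704 0.013 0.008] 0.88 [295. 187.]
top glue_nest_seat [0.386 0.28  0.057] 0.68 [185. 303.]
top glue_nest_seat [0.711 0.073 0.01 ] 0.27 [273. 184.]
1.1
```

View pics/top0.png

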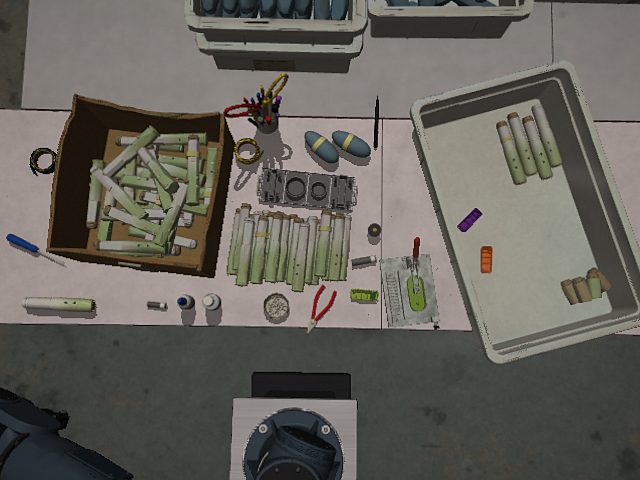

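View pics/scene0.png

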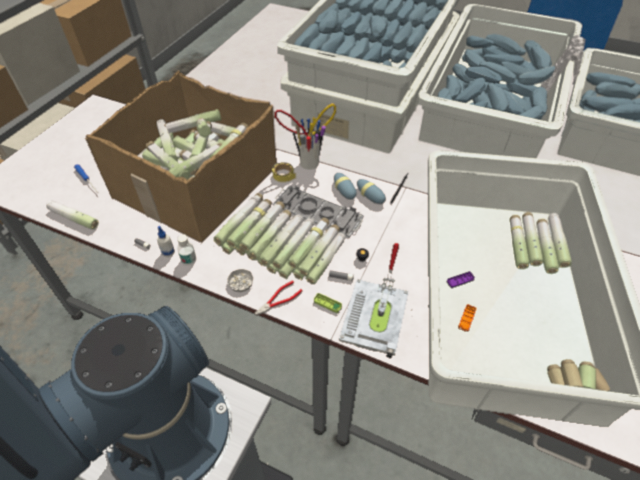

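The top view shows the choices and their look-alikes:
- **Housing:** the loose green one is at (363,294). The one in the fixture at (417,292), orange at (487,259) and purple at (469,219) are not meant.
- **Cells:** large at (363,262), small at (156,305).
- **Cap:** (374,231). The blue plugs at (322,147) and (350,145) are not meant.
- **Bottles:** the glue bottle (blue tip) is at (185,302), the cleaner at (211,300).
- **Nests:** the row runs from (273,184) to (340,192).

I'll check these in close crops and measure from depth.

```bash
cat > m.py <<'E'
from h import *
import sys
def ortho(n,tag,x0,x1,y0,y1,s=0.001):
    z=np.load(f"pics/{tag}.npz"); W=cloud(n,z["d"]); return W,z["p"]
def rect(W,lo,hi,zmin,zmax):
    m=(W[...,0]>lo[0])&(W[...,0]<hi[0])&(W[...,1]>lo[1])&(W[...,1]<hi[1])&(W[...,2]>zmin)&(W[...,2]<zmax)
    P=W[m]; 
    if len(P)<5: return None
    r=cv2.minAreaRect((P[:,:2]*1000).astype(np.float32))
    return len(P),np.round(r[0],1),np.round(r[1],1),round(r[2],1),np.round(np.percentile(P[:,2]*1000,[5,50,98]),1)
E
python3 - <<'E'
from m import *
T=np.load("pics/top0.npz"); S=np.load("pics/scene0.npz")
W=cloud("top",T["d"]); V=cloud("scene",S["d"])
for nm,Q in(("top",W),("scene",V)):
  m=(abs(Q[...,0]-.45)<.03)&(abs(Q[...,1]-0.27)<.3)
  print(nm,"table z",np.nanmedian(Q[m][:,2]))
  for o,c,r,zl in [("shell",(.42,-.176),.055,.004),("cell",(.507,-.176),.05,.006),("cap",(.587,-.2),.035,.008),("glue",(.388,.282),.032,.015),("clean",(.392,.214),.032,.015),("small",(.383,.367),.04,.006),("tray",(.7,-.02),.15,.006)]:
    lo=np.array(c)-r;hi=np.array(c)+r
    if o=="tray": lo[0]=.64;hi[0]=.76
    print(o,rect(Q,lo,hi,zl,.12))
p=T["p"][:,:,::-1]
a=cv2.resize(p[160:216,250:365],(800,390),interpolation=cv2.INTER_CUBIC)
b=cv2.resize(p[215:310,340:440],None,fx=2.2,fy=2.2,interpolation=cv2.INTER_CUBIC)
c=cv2.resize(p[280:325,140:235],None,fx=4.6,fy=4.6,interpolation=cv2.INTER_CUBIC)[:209]
k=np.zeros((600,800,3),np.uint8);k[:390]=a;k[390:390+209,:b.shape[1]]=b[:209];w=min(c.shape[1],800-b.shape[1]-10);k[390:390+c.shape[0],b.shape[1]+10:b.shape[1]+10+w]=c[:,:w]
cv2.imwrite("pics/c1.png",k)
q=S["p"][:,:,::-1]
cv2.imwrite("pics/c2.png",np.vstack([cv2.resize(q[175:290,210:370],(800,575),interpolation=cv2.INTER_CUBIC)]))
E
```

```text
top table z 0.004161114638902654
shell (441, array([ 420.6, -175.9]), array([110. , 109.3]), 89.7, array([ 4.2,  7.2, 27.8]))
cell (369, array([ 508., -176.]), array([100.9,  96.2]), 89.1, array([ 6.8, 16.6, 32.9]))
cap (148, array([ 593.9, -204.6]), array([71.3, 52.6]), 19.8, array([10.4, 27.2, 35.4]))
glue (206, array([389.7, 283.7]), array([37.1, 33.5]), 18.3, array([ 26.3,  62.3, 105.4]))
clean (257, array([391.8, 219.2]), array([41.4, 41.4]), 62.4, array([27.3, 65.2, 94.7]))
small (148, array([383.4, 367. ]), array([77.6, 77.9]), 1.0, array([ 6.5, 10.6, 21.2]))
tray (2505, array([700.6, -20. ]), array([119.5, 297.9]), 0.2, array([ 6.5, 10.9, 26.9]))
scene table z 0.049115866924708124
shell (395, array([ 420., -176.]), array([110. , 107.6]), 90.0, array([ 4.3, 10. , 27.4]))
cell (324, array([ 507.6, -175.6]), array([107.2,  88.1]), 84.5, array([ 9. , 16.6, 30.4]))
cap (141, array([ 588.1, -200.1]), array([33.8, 35.1]), 72.2, array([17. , 27.4, 31.8]))
glue (309, array([384.9, 281. ]), array([30.2, 35.7]), 42.8, array([ 22. ,  57.2, 104.9]))
clean (388, array([387.5, 215.2]), array([35.6, 41.8]), 52.9, array([20.1, 58.7, 92.4]))
small (89, array([382.3, 364.2]), array([50.2, 15.4]), 86.0, array([ 7.4, 12.7, 17.6]))
tray (1787, array([692.1, -18.3]), array([291. , 117.1]), 87.1, array([ 6.7, 10.7, 27.2]))
```

View pics/c1.png

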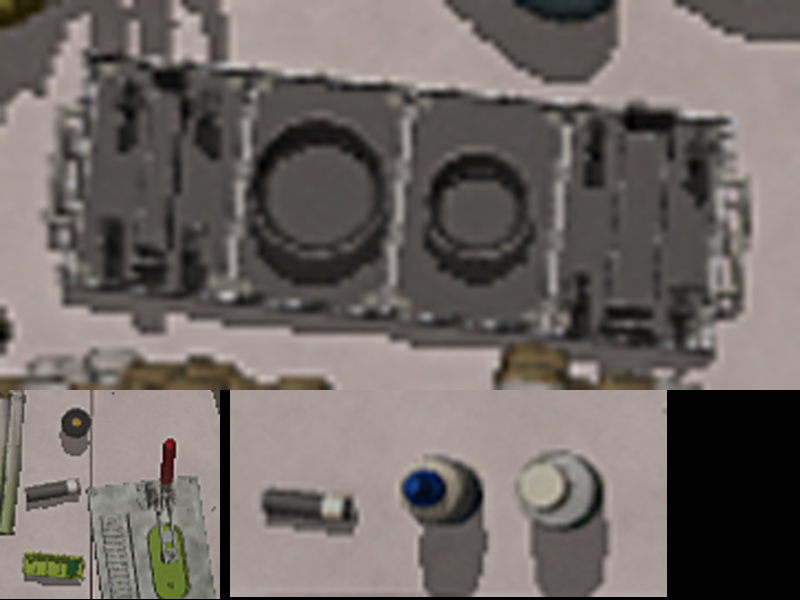

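View pics/c2.png

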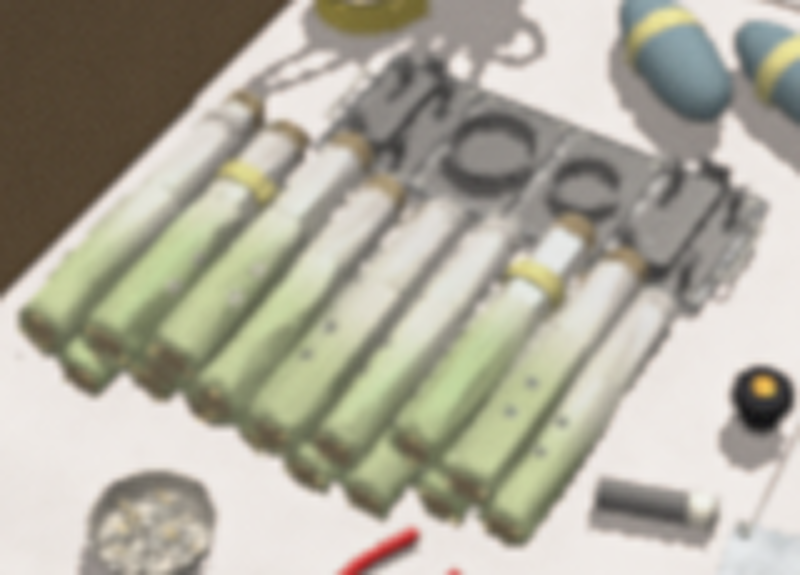

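The crops confirm it: shell nest (wide pedestal) on the right, then cap, glue, and cell nest (narrow pedestal) on the left. Next come the precise fits.

```bash
cat >> h.py <<'E'
def ray(n,uv,z):
    K,k,R,t=cal(n); s=cv2.undistortPoints(np.array(uv,float).reshape(-1,1,2),K,np.array([k,0,0,0.])).reshape(-1,2)
    d=np.c_[s,np.ones(len(s))]@R; c=-R.T@t; return (c+d*((z-c[2])/d[:,2])[:,None])[:,:2]
E
python3 - <<'E'
from m import *
for n in("top","scene"):
  z=np.load(f"pics/{n}0.npz"); W=cloud(n,z["d"]); p=z["p"]; hsv=cv2.cvtColor(p,cv2.COLOR_RGB2HSV).astype(int)
  H,Sa,V=hsv[...,0],hsv[...,1],hsv[...,2]
  print(n,"tablez",np.nanmedian(W[(abs(W[...,0]-.5)<.02)&(abs(W[...,1]+.11)<.02)][:,2]).round(4))
  def near(c,r): return np.hypot(W[...,0]-c[0],W[...,1]-c[1])<r
  def blob(m,z,t):
    k,l,st,_=cv2.connectedComponentsWithStats(m.astype(np.uint8),connectivity=8); i=1+st[1:,4].argmax()
    v,u=np.nonzero(l==i); P=ray(n,np.c_[u,v],z)*1000; r=cv2.minAreaRect(P.astype(np.float32))
    d=P-P.mean(0); ang=np.degrees(.5*np.arctan2(2*(d[:,0]*d[:,1]).mean(),(d[:,0]**2).mean()-(d[:,1]**2).mean()))
    print(t,len(u),"mean",P.mean(0).round(1),"rect",np.round(r[0],1),np.round(r[1],1),round(r[2],1),"ang",ang.round(1))
  blob(near((.42,-.176),.06)&(H>28)&(H<75)&(Sa>110),.010,"shell")
  nt=(W[...,2]>.009)
  blob(near((.507,-.176),.047)&nt,.012,"cell")
  blob(near((.588,-.2),.03)&(V<95)&(W[...,2]>.015),.024,"cap")
  blob(near((.388,.282),.034)&(H>95)&(H<130)&(Sa>120),.085,"gluetip")
  blob(near((.388,.282),.034)&(W[...,2]>.03),.06,"gluebody")
  blob(near((.386,.367),.04)&nt,.010,"small")
  blob(near((.39,.216),.034)&(W[...,2]>.03),.06,"clean")
# height maps of tray
out=[]
for n in("top","scene"):
  z=np.load(f"pics/{n}0.npz"); W=cloud(n,z["d"]); g=np.zeros((130,310,3),np.uint8)
  y,x=np.mgrid[0:130,0:310]; X=np.stack([.765-y/1000,.135-x/1000],-1)
  K,k,R,t=cal(n); Q=np.c_[X.reshape(-1,2),np.full(130*310,.018)]@R.T+t; s=Q[:,:2]/Q[:,2:]; s=s*(1+k*(s**2).sum(1,keepdims=True)); uv=(s@K[:2,:2].T+K[:2,2]).astype(np.float32).reshape(130,310,2)
  g=cv2.remap(z["p"][:,:,::-1].copy(),uv[...,0],uv[...,1],cv2.INTER_CUBIC)
  g=cv2.resize(g,None,fx=2.5,fy=2.5,interpolation=cv2.INTER_CUBIC)
  for i in range(0,31):cv2.line(g,(i*25,0),(i*25,4 if i%5 else 12),(0,0,255),1)
  for i in range(0,13):cv2.line(g,(0,i*25),(4 if i%5 else 12,i*25),(0,0,255),1)
  out.append(g[:295])
cv2.imwrite("pics/rect.png",np.vstack(out))
E
```

```text
top tablez 0.055
shell 263 mean [ 417.6 -175.9] rect [ 417.8 -176.3] [69.7 26.1] 86.4 ang 85.4
cell 151 mean [ 508.2 -174.3] rect [ 508.1 -174.2] [17.2 64.2] 12.5 ang -77.7
cap 120 mean [ 588.7 -200.5] rect [ 589.1 -200.3] [31.9 32.3] 45.5 ang -45.7
gluetip 50 mean [389.1 283.2] rect [389.  282.7] [14.8 19.9] 0.9 ang 80.0
gluebody 193 mean [389.5 282.1] rect [389.  281.7] [37.8 37.6] 3.1 ang -85.1
small 88 mean [380.4 363.8] rect [380.7 364.1] [49.7 14.1] 85.2 ang 84.0
clean 240 mean [391.2 217. ] rect [391.7 217.5] [43.3 41.1] 65.8 ang 78.0
scene tablez 0.0369
shell 216 mean [ 417.6 -173.9] rect [ 417.6 -176.3] [67.9 26.5] 86.0 ang 83.9
cell 160 mean [ 507.6 -172.9] rect [ 507.1 -173.2] [21.5 65.9] 11.8 ang -78.2
cap 82 mean [ 583.5 -201.7] rect [ 585.5 -201.5] [37.9 26.4] 21.5 ang 15.8
gluetip 36 mean [388.4 282.6] rect [392.9 284.7] [34.1 12.7] 36.6 ang 51.3
gluebody 261 mean [385.9 281.2] rect [391.4 287.2] [94.2 34.9] 48.8 ang 50.7
small 76 mean [383.2 366.9] rect [382.3 366.2] [51.2 15. ] 84.9 ang 85.5
clean 327 mean [387.  215.2] rect [389.5 216.8] [88.2 40.6] 45.5 ang 47.6
```

View pics/rect.png

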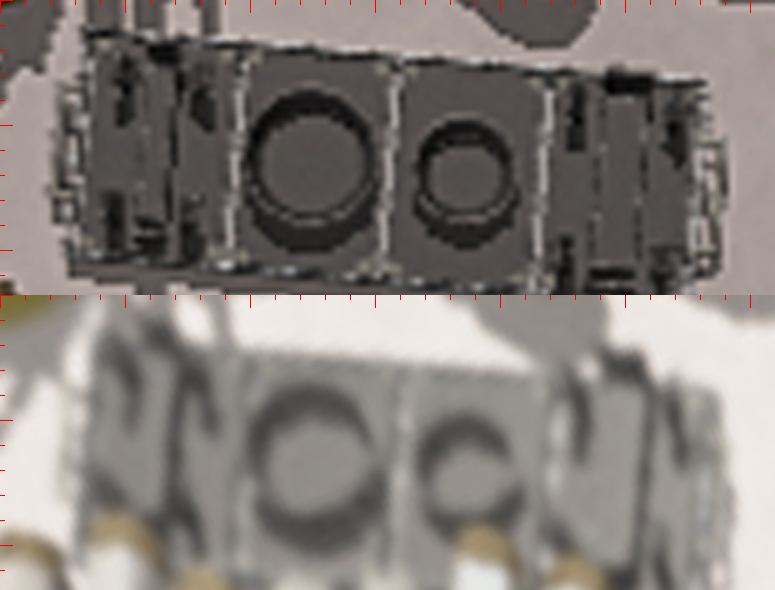

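Nests lie at about 4° yaw, with a row midpoint of about (0.701, -0.0205), and both cameras agree within about 2 mm. I'll pick the housing first and check it in hand.

```bash
cat > act.py <<'E'
from h import *
MID=np.array([.701,-.0205]); TH=-.068
def nest(i): # +1.5 cell, .5 glue, -.5 cap, -1.5 shell
    return MID+.062*i*np.array([-np.sin(TH),np.cos(TH)])
def Rz(a): return np.array([[-np.sin(a),np.cos(a),0],[np.cos(a),np.sin(a),0],[0,0,-1.]])
def best(p,a):
    c=[]
    for k in(-1,0,1):
        q=manip.inverse_kinematics(list(p),Rz(a+k*np.pi))
        if q is not None: c.append((abs(q[5]),a+k*np.pi))
    return min(c)[1]
def st(t): print(t,round(manip.current_time(),1),np.round(manip.current_ee_pos(),4),"F",np.round(manip.current_force(),1),"w",round(manip.current_grip_width()*85,1),"g",round(manip.current_grip_force(),1))
def pick(xy,a,z,openmm,effort=40,zup=.2):
    a=best((*xy,zup),a); manip.set_gripper(openmm/85,effort)
    manip.move_ptp([*xy,zup],Rz(a)); manip.move_l([*xy,z+.03]); manip.move_l([*xy,z],max_speed=.06); st("down")
    manip.set_gripper(0.0,effort); st("gripped"); manip.move_l([*xy,zup],max_speed=.2); st("lifted")
def hover(xy,a,z=.2):
    a=best((*xy,z),a); manip.move_ptp([*xy,z],Rz(a)); manip.dwell(.3)
E
python3 - <<'E'
from act import *
pick((.4177,-.1763),np.radians(85.7-90),.003,48)
hover(nest(-1.5),TH+np.pi/2,.12); st("hover")
grab("scene","s1"); p=cv2.imread("pics/s1.png"); c=proj("scene",[*nest(-1.5),.1]).astype(int); print(c)
q=p[max(c[1]-90,0):c[1]+60,c[0]-100:c[0]+100]; cv2.imwrite("pics/s1c.png",cv2.resize(q,None,fx=4,fy=4,interpolation=cv2.INTER_CUBIC)[:600,:800])
E
```

```text
down 6.1 [ 0.4176 -0.1763  0.0029] F [-0.1 -0.2  0.1] w 48.2 g 0.0
gripped 6.5 [ 0.4179 -0.1764  0.0034] F [-0.7  0.4  6.3] w 25.6 g 40.0
lifted 7.6 [ 0.4172 -0.176   0.1991] F [-0.1  0.8 -0.7] w 25.5 g 39.4
hover 9.5 [ 0.6946 -0.1135  0.1203] F [-0.8 -0.3 -0.1] w 25.8 g 39.3
[348 197]
```

View pics/s1c.png

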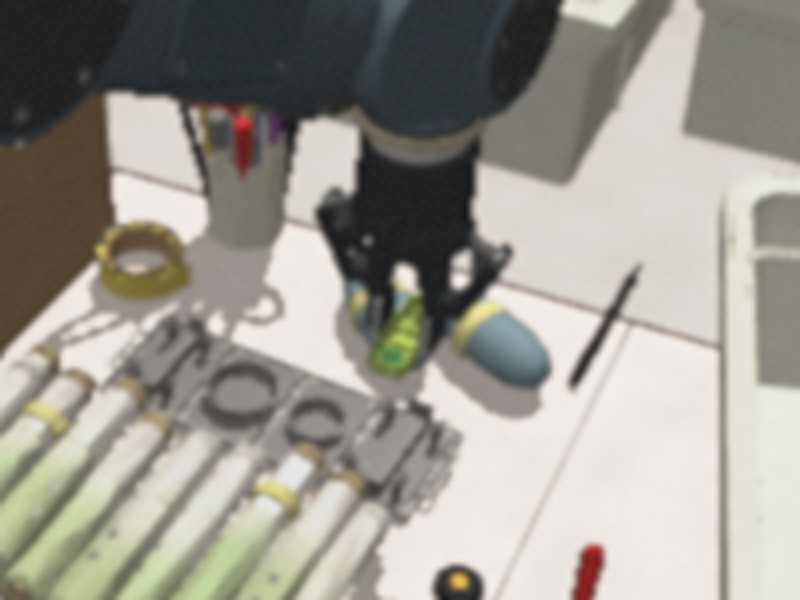

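The housing is held level at crop (395,340), above the right-hand nest. I'll lower it in steps while watching the force.

```bash
cat >> act.py <<'E'
def lower(z0,z1,lim=6,step=.003):
    x,y,_=manip.current_ee_pos(); T=TGT if TGT is not None else (x,y)
    manip.move_l([*T,z0]); manip.dwell(.15); f0=manip.current_force(); z=z0
    while z>z1+1e-6:
        z=max(z-step,z1); manip.move_l([*T,z],max_speed=.05); f=np.subtract(manip.current_force(),f0)
        if np.abs(f).max()>lim/3: print(round(z,4),f.round(1))
        if np.linalg.norm(f)>lim: return False
    return True
TGT=None
E
python3 - <<'E'
import act; from act import *
act.TGT=tuple(nest(-1.5)); print(lower(.04,.0215)); st("low")
E
```

```text
0.022 [-3.4  1.8  0.7]
0.0215 [-5.6  1.   4.6]
False
low 12.2 [ 0.6943 -0.1132  0.0216] F [-5.7  0.8  4.3] w 26.0 g 39.9
```

Run:
```python
from act import *
manip.set_gripper(34/85); st("open"); x,y,z=manip.current_ee_pos()
manip.move_l([x,y,.2],max_speed=.2); manip.move_ptp([.508,-.1742,.2],Rz(best((.508,-.1742,.2),np.radians(12.3)))); manip.dwell(.2)
p,d=grab("scene","s2"); W=cloud("scene",d); hsv=cv2.cvtColor(p,cv2.COLOR_RGB2HSV).astype(int)
m=(hsv[...,0]>28)&(hsv[...,0]<75)&(hsv[...,1]>110)&(np.hypot(W[...,0]-.695,W[...,1]+.113)<.06)
print(m.sum(),np.nanpercentile(W[m],[5,50,95],axis=0).round(4))
v,u=np.nonzero(m);P=ray("scene",np.c_[u,v],.028)*1000;r=cv2.minAreaRect(P.astype(np.float32));print(r)
print([ (np.round(o["at"],3),o["confidence"]) for o in manip.look_for("scene","half_shell_mid")])
c=proj("scene",[.695,-.113,.02]).astype(int);q=p[c[1]-50:c[1]+50,c[0]-65:c[0]+65,::-1]
cv2.imwrite("pics/s2c.png",cv2.resize(q,None,fx=6,fy=6,interpolation=cv2.INTER_CUBIC))
```

```text
open 12.4 [ 0.695  -0.1134  0.0215] F [-0.4  0.4 -0.6] w 34.1 g 0.0
21 [[ 0.6978 -0.1277  0.0191]
 [ 0.7151 -0.1222  0.0284]
 [ 0.7311 -0.1176  0.0328]]
((712.6234130859375, -123.82908630371094), (32.71561813354492, 7.229100704193115), 13.800575256347656)
[(array([ 0.517, -0.497,  0.008]), 0.83), (array([ 0.624, -0.454,  0.008]), 0.74)]
```

View pics/s2c.png

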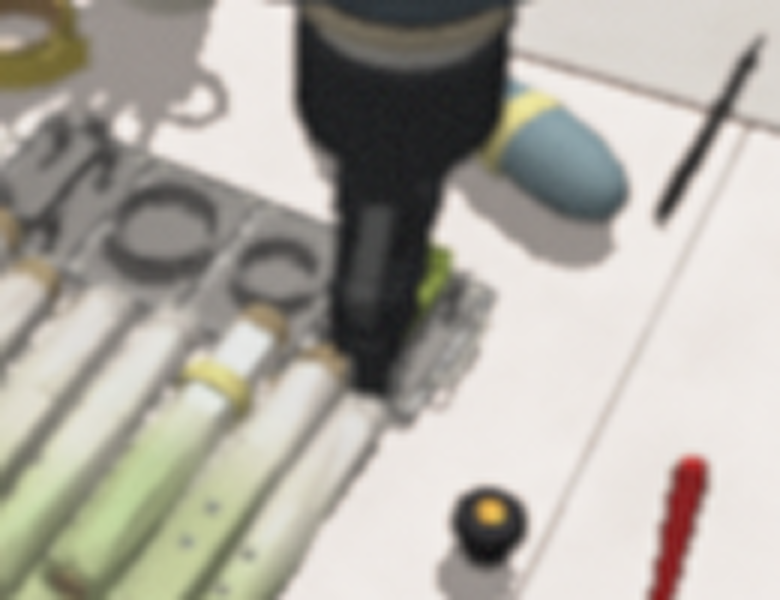

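The gripper hides the nest at crop (400,290), so I'll pick the cell first and then check the housing.

Run:
```python
from act import *
pick((.508,-.1740),np.radians(12.3),.003,36)
hover(nest(1.5),TH+np.pi/2,.12); st("hover")
for n in("scene","top"):
  p,d=grab(n,n+"3"); W=cloud(n,d); hsv=cv2.cvtColor(p,cv2.COLOR_RGB2HSV).astype(int)
  m=(hsv[...,0]>28)&(hsv[...,0]<75)&(hsv[...,1]>110)&(np.hypot(W[...,0]-.695,W[...,1]+.113)<.06)
  print(n,m.sum()); 
  if m.sum()<30: continue
  print(np.nanpercentile(W[m],[5,50,95],axis=0).round(4))
  v,u=np.nonzero(m);P=ray(n,np.c_[u,v],.028)*1000;print(np.round(np.concatenate(cv2.minAreaRect(P.astype(np.float32))[:2]),1),cv2.minAreaRect(P.astype(np.float32))[2])
p=cv2.imread("pics/scene3.png");q=p[130:260,240:410]; t=cv2.imread("pics/top3.png")[150:225,240:365]
a=cv2.resize(q,None,fx=4,fy=4,interpolation=cv2.INTER_CUBIC)[:,:400] ; 
b=cv2.resize(t,None,fx=6.4,fy=6.4,interpolation=cv2.INTER_CUBIC)
cv2.imwrite("pics/s3c.png",cv2.resize(q,(784,600),interpolation=cv2.INTER_CUBIC))
```

```text
down 17.9 [ 0.508  -0.174   0.0029] F [-0.5 -0.2  0.3] w 35.9 g 0.0
gripped 18.2 [ 0.5083 -0.1741  0.0034] F [0.1 0.1 4.3] w 16.5 g 39.6
lifted 19.4 [ 0.5074 -0.1738  0.1989] F [ 1.1  0.5 -0.8] w 16.6 g 39.0
hover 20.9 [0.7073 0.0716 0.1204] F [-0.   0.9 -0.3] w 16.9 g 39.1
scene 144
[[ 0.6609 -0.1263  0.0189]
 [ 0.701  -0.1143  0.0233]
 [ 0.7282 -0.1016  0.0318]]
[ 694.9 -114.8   25.8   70.5] 87.21122741699219
top 268
[[ 0.6636 -0.127   0.0143]
 [ 0.6965 -0.1142  0.0225]
 [ 0.7286 -0.1029  0.033 ]]
[ 694.9 -114.4   26.6   74.6] 85.69140625
```

View pics/s3c.png

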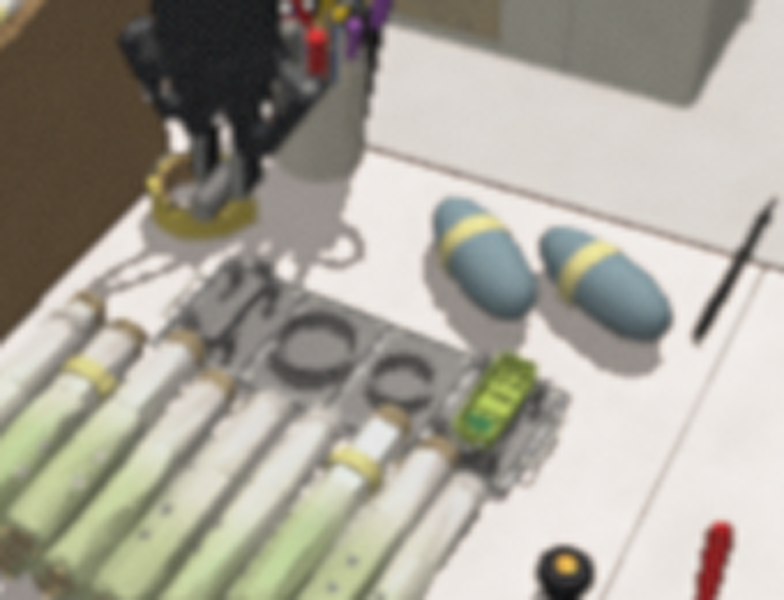

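The housing sits in its nest at crop (497,395), with centre (0.695,-0.1145) and about 4° of yaw, which matches the nest. Now I'll place the cell, held at crop (215,185).

Run:
```python
import act; from act import *
act.TGT=(.7070,.0717); print(lower(.04,.0215)); st("low")
```

```text
True
low 23.6 [0.707  0.0717 0.0215] F [0.1 0.4 0.3] w 16.8 g 39.1
```

Run:
```python
import act; from act import *
print(lower(.0215,.0205,step=.001)); st("low")
manip.set_gripper(28/85); st("open"); x,y,z=manip.current_ee_pos(); manip.move_l([x,y,.2],max_speed=.2)
pick((.5885,-.2005),TH+np.pi/2,.013,55)
xy=nest(-.5)-[0,.001]; hover(xy,TH+np.pi/2,.12)
for n in("scene","top"):
  p,d=grab(n,n+"4"); W=cloud(n,d)
  m=(abs(W[...,0]-.707)<.04)&(abs(W[...,1]-.0717)<.02)&(W[...,2]>.0235)&(W[...,2]<.06)
  print(n,m.sum(),np.nanpercentile(W[m],[5,50,95],axis=0).round(4))
a=cv2.imread("pics/scene4.png")[150:250,240:390]; b=cv2.imread("pics/top4.png")[155:225,250:365]
k=np.zeros((600,800,3),np.uint8);k[:,:450]=0
a=cv2.resize(a,(450,300),interpolation=cv2.INTER_CUBIC); b=cv2.resize(b,(493,300),interpolation=cv2.INTER_CUBIC)
k[:300,:450]=a;k[300:,:493]=b;cv2.imwrite("pics/s4c.png",k[:,:500])
act.TGT=tuple(xy); print(lower(.045,.0215)); st("low")
```

```text
0.0205 [-4.9 -0.2  7.5]
False
low 24.2 [0.707  0.0717 0.0215] F [-4.7 -0.1  7.7] w 16.7 g 40.1
open 24.5 [0.707  0.0717 0.0204] F [-0.8  0.1  0.7] w 27.7 g 0.0
down 30.1 [ 0.5885 -0.2005  0.0129] F [-0.4 -0.1  0.6] w 54.9 g 0.0
gripped 30.4 [ 0.5888 -0.2006  0.0136] F [-1.4  1.   4.7] w 31.8 g 40.0
lifted 31.5 [ 0.5879 -0.2003  0.1987] F [ 0.2  0.3 -0.6] w 31.7 g 39.7
scene 141 [[0.6727 0.0574 0.0247]
 [0.7028 0.0682 0.033 ]
 [0.7352 0.0833 0.0384]]
top 201 [[0.6743 0.0564 0.0249]
 [0.7064 0.0695 0.0331]
 [0.7389 0.085  0.0418]]
True
low 35.5 [ 0.6992 -0.0525  0.0217] F [0.8 0.7 1. ] w 32.0 g 39.8
```

View pics/s4c.png

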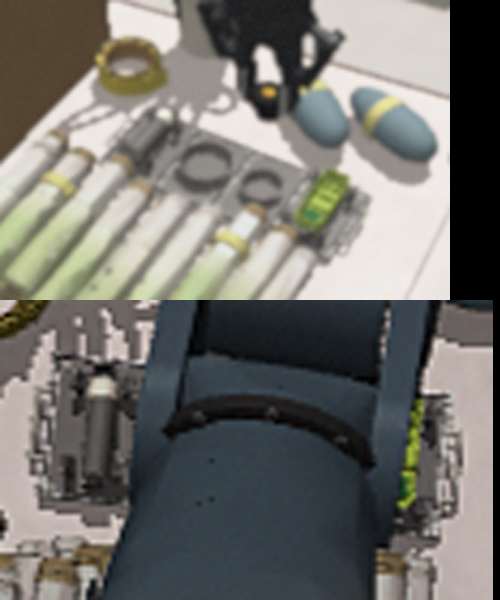

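The cell lies in its nest at crop (100,430) in the top view and (150,135) in the scene view, and the cap is in its socket. I'll release the cap and go for the glue bottle.

Run:
```python
import act; from act import *
print(lower(.0215,.0205,step=.001)); manip.set_gripper(42/85); st("open"); x,y,z=manip.current_ee_pos(); manip.move_l([x,y,.25],max_speed=.2)
pick((.3892,.2822),0.0,.042,62,effort=40,zup=.25)
xy=nest(.5)-[0,.0008]; hover(xy,TH+np.pi/2,.2); st("hover")
act.TGT=tuple(xy); print(lower(.075,.0505)); st("low")
```

```text
0.0205 [-4.4  0.1  8.3]
False
open 36.4 [ 0.6989 -0.0525  0.0201] F [-0.2 -0.5 -0.2] w 42.0 g 0.0
down 41.7 [0.3892 0.2822 0.0419] F [-0.1 -0.  -0.2] w 62.0 g 0.0
gripped 42.1 [0.3896 0.2824 0.0425] F [ 0.2 -0.7  4.9] w 33.2 g 39.4
lifted 43.3 [0.3887 0.2819 0.249 ] F [-0.5  0.2 -1.2] w 33.5 g 39.8
hover 45.4 [0.7031 0.01   0.2002] F [ 0.9 -0.6 -0.6] w 33.7 g 39.8
True
low 48.8 [0.7033 0.0097 0.0507] F [0.3 0.8 0.6] w 33.0 g 40.0
```

Run:
```python
import act; from act import *
print(lower(.0505,.0495,step=.001)); manip.set_gripper(50/85); st("open"); x,y,z=manip.current_ee_pos(); manip.move_l([x,y,.2],max_speed=.15)
manip.move_ptp([.35,.15,.3],Rz(best((.35,.15,.3),0))); manip.dwell(.5); st("away")
for n in("scene","top"):
  p,d=grab(n,n+"5"); W=cloud(n,d)
  for t,c,r,zl in[("cell",(.707,.0717),(.04,.015),.028),("glue",(.7032,.0097),(.025,.025),.05),("cap",(.699,-.052),(.022,.022),.028),("shell",(.695,-.1145),(.042,.018),.02),("clean",(.391,.217),(.03,.03),.03),("small",(.382,.365),(.03,.03),.008)]:
    m=(abs(W[...,0]-c[0])<r[0])&(abs(W[...,1]-c[1])<r[1])&(W[...,2]>zl)&(W[...,2]<.15)
    if m.sum()<5: print(n,t,"none");continue
    P=W[m]; rr=cv2.minAreaRect((P[:,:2]*1000).astype(np.float32))
    print(n,t,m.sum(),np.round(rr[0],1),np.round(rr[1],1),round(rr[2],1),"z",np.percentile(P[:,2]*1000,[50,95]).round(1))
a=cv2.imread("pics/scene5.png")[150:250,260:380]; b=cv2.imread("pics/top5.png")[155:225,250:365]
cv2.imwrite("pics/s5c.png",np.vstack([cv2.resize(a,(460,300),interpolation=cv2.INTER_CUBIC),cv2.resize(b,(460,280),interpolation=cv2.INTER_CUBIC)]))
```

```text
0.0495 [-0.9  0.4  5.7]
True
open 49.7 [0.7029 0.0097 0.049 ] F [-1.  -0.8  0.5] w 49.7 g 0.0
away 53.0 [0.35 0.15 0.3 ] F [ 0.3 -0.7  0.2] w 49.8 g 0.0
scene cell 106 [703.8  71.1] [68.5 22.9] 3.0 z [34.4 38.6]
scene glue 183 [692.9   8.7] [32.5 35.2] 39.0 z [ 71.9 110.8]
scene cap 104 [697.8 -52.3] [38.6 31.5] 27.0 z [36.5 40.2]
scene shell 204 [ 694.2 -113.7] [35.  78.8] 89.0 z [25.1 32.3]
scene clean 326 [387.7 215.2] [34.3 41. ] 56.3 z [62.6 92.3]
scene small 81 [382.4 363.4] [50.7 14.8] 84.3 z [13.2 17.6]
top cell 156 [708.   70.4] [76.8 24.3] 4.1 z [34.4 41.2]
top glue 160 [697.8   9.2] [34.6 34.1] 1.0 z [ 71.7 113.1]
top cap 132 [698.1 -53.4] [32.3 33.3] 52.5 z [36.  42.4]
top shell 206 [ 695.  -114.7] [35.  81.5] 89.6 z [25.1 34.9]
top clean none
top small 38 [385.6 378.4] [26.8 62.2] 74.2 z [12.2 17.9]
```

View pics/s5c.png

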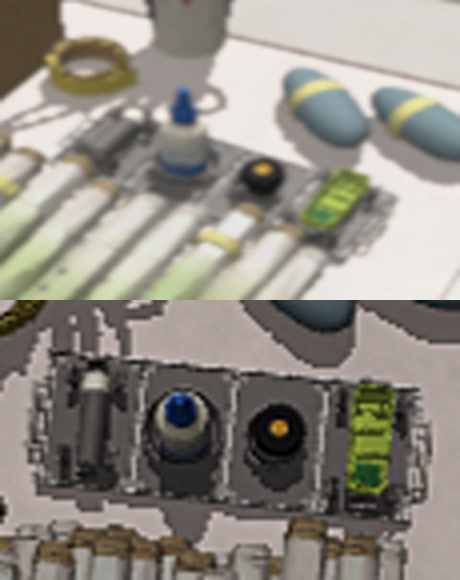

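All four parts are seated. The cell is at (95,430), the bottle upright at (180,425), the cap at (278,430) and the housing at (370,440). Measured heights match seating: cap top 36 mm, nozzle about 113 mm, cell about 36 mm and housing about 31 mm.

```bash
python3 -c "
from bench import manip
print(manip.sign_off(), manip.current_time())"
```

```text
the job is handed in; nothing more can be done
the job is handed in; nothing more can be done
```

I placed the housing, large cell, end cap and glue bottle in their nests, where the last pictures showed all four seated, and handed the job in at about 53 s; the cleaner bottle, small cell and clamped housing were not handled, and no verdict was returned.

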